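# Stack the optics tray on its base and load the row in reverse order

## Task

Stack the empty aluminium tray on the dark docking base so that its four corner pins drop into the sockets and it sits flat; do this before taking anything out of the delivery rack. Then move the row of three things (dropper bottle, optical post, objective) from the grey cells of the delivery rack into the tray's three wells, one to a well, in reverse order: what stood leftmost in the delivery rack, seen from the robot, stands rightmost in the tray, and the middle one stays in the middle. Keep the three things upright all the time and leave them standing on the floors of their wells.

Things in the scene. Friction and masses are not known exactly. Their poses are not given: they have to be found in the camera images.
- bottle_center (a point): amber glass dropper bottle with a black dropper cap, loose, the tallest of the three (94 mm); body 33 mm in diameter, of full width from 3 to about 45 mm above its foot, cap 22 mm in diameter above 60 mm. 70 g. This point: on its upright axis, 47 mm above its foot; z is its axis. At the start it stands in its cell of the delivery rack, anywhere in the row.
- post_center (a point): plain steel optical post, loose, standing: a rod 13 mm in diameter and 60 mm tall, about 75 g. This point: on its axis, 30 mm above its foot; z is its axis. At the start it stands in its cell of the delivery rack, anywhere in the row.
- objective_center (a point): microscope objective standing on its black thread cap, loose: 50 mm tall, 27 mm in diameter below 10 mm, 25 mm from 10 to 32 mm, 23 mm from 34 to 44 mm above its foot, a narrower tip above; about 130 g. This point: on its axis, 25 mm above its foot; z is its axis. At the start it stands in its cell of the delivery rack, anywhere in the row.
- bottle_cell: where the bottle stands at the start. The cell itself stays where it is: a fixed grey open-topped cell 54 x 58 mm and 16 mm high, inside 48 x 50 mm, floor 4 mm thick (walls rise 12 mm above the floor), one of three equal cells on the delivery rack. Origin at the centre of its underside, x and y as the delivery rack's.
- post_cell: where the optical post stands at the start. The cell itself stays where it is: a fixed grey open-topped cell 54 x 58 mm and 16 mm high, inside 48 x 50 mm, floor 4 mm thick (walls rise 12 mm above the floor), one of three equal cells on the delivery rack. Origin at the centre of its underside, x and y as the delivery rack's.
- objective_cell: where the objective stands at the start. The cell itself stays where it is: a fixed grey open-topped cell 54 x 58 mm and 16 mm high, inside 48 x 50 mm, floor 4 mm thick (walls rise 12 mm above the floor), one of three equal cells on the delivery rack. Origin at the centre of its underside, x and y as the delivery rack's.
- source_rack: delivery rack, fixed: a grey board 70 x 212 mm, 6 mm thick, carrying the three grey cells in a row along its y axis at y = -64, 0 and +64 mm. So the floors on which the things stand are 10 mm above the desk. Origin at the centre of its underside; x points away from the robot and y to the robot's left, turned by at most about 13 degrees.
- base: docking base, fixed: dark steel block 52 x 204 mm, 20 mm high, long along y, with four through sockets 10 mm square (mouths chamfered 2 mm) at x = +-14, y = +-90 mm. Origin: centre of its underside, on the desk; x points away from the robot, y to its left, within 13 degrees. The tray sits centred on it: well centres at y = -64, 0, 64 mm, well floors 24 mm, wall tops 36 mm above the desk.
- tray_center (a point): empty aluminium tray, loose, 300 g, long along y, same either way round. Body 54 x 204 x 16 mm (grip across its 54 mm) on four corner pins 12 mm long at x +-14, y +-90 mm; 8 mm thick, tapered to 5. Wells at y = -64, 0, 64 mm, 48 x 50 mm inside, floor 4 mm thick, walls and ribs 12 mm higher. This point: 8 mm over the body's underside; 20 mm over the desk at the start, 28 mm when stacked.
Not all that is in view belongs to the job. Leave any pink or turquoise look-alike of the part that bears objective_center alone.

How it is judged:
By the outcome, as a careful person would: the job done as asked, in the order asked, and still so for the second after the job is handed in, with the robot touching nothing.
It also fails if it takes over 96 s, if anything falls off the work surface, if the arm or the gripper's body presses on something with over 40 N, if the wrist force passes 120 N, or if a joint passes its speed limit or range.

## Robot

A 6-joint arm with a two-finger parallel gripper is mounted at the origin on a cart in front of the work surface, level with it; the furniture and walls round the work are solid. World frame = base frame: x ahead of the robot, y to its left, z up, the work surface at z = 0. Lengths are in mm, angles in rad, forces in N, time in s.
With the tool pointing down it reaches from about 350 to 975 mm from the base axis. Payload 7.1 kg.
Tool frame: the origin (TCP) lies at the very end of the fingers, on their centre line; the grasp point (between the pads) lies tcp_to_grasp behind it (tcp_to_grasp is the distance from the TCP to the grasp point, in mm); z points along the fingers, x is the direction in which the jaws open and shut, and the axes are right-handed (so a half turn about z gives the same grasp; the last joint's range is limited). The gripper opens to 88 mm and grips with 3 to 60 N. Pads are 20 mm wide; open, the fingers measure 115 mm over their backs; the gripper's body (75 mm by 178 mm) begins 61 mm behind the grasp point.
Start: joints at [-1.31, 0.423, 1.63, -0, 1.089, -0.019], TCP at [172.62, -600.672, 222.675] pointing down, gripper open.
Joint ranges: [-3, 3], [-0.9, 2.11], [0.09, 2.58], [-1.31, 4.45], [0.11, 2.69], [-2.54, 2.54]. Speed limits (rad/s): [2.39, 2.39, 3.01, 3.14, 3.14, 3.14].

## Interface

Orientations are given as a rotation vector (axis times angle).
In Python, from workcell import get_obs, get_image, close_job, recognise, mark_of, tcp_to_grasp gives the robot as it stands. The module is installed in compiled form; this text tells all that it offers.
- The arm moves only by the tool move_arm, never from a script. Its argument "motion" is a list of rows, each a list of 7 numbers: the shift along the world's x, y, z in mm, then the turn, a rotation vector about the world's x, y, z in rad, then the finger opening in mm, from 0 to 87.8. A call has 1 to 5 rows; each row is the pose to reach, as a shift and turn from the pose commanded when the call began; what a row does not reach only later rows make up. A row lasts 1/12 s, in which the tool goes at most 41.7 mm and 7.16 degrees, less where a joint would pass 70% of its speed; a pose out of reach is approached as far as the arm can. A call with a gripper value outside its range is refused whole. The fingers move at their own pace and stop on an object; the grip force is fixed at half the most. Time passes only in rows, so rows that repeat a pose let the fingers close. It gives the time, the measured TCP pose, the force and the opening at its end, in the units of the state.
- get_obs(): the state, without advancing time (a new reading comes with each control period).
- get_image(name): name is "scene" or "top"; returns a dict with "color" (400x640x3 uint8, red, green, blue), "mtx" (3x3 intrinsics, pixels), "camera_from_world" (4x4, takes a point from world to camera coordinates). Camera axes: x right, y up, looking along -z (the intrinsics and any distortion apply to the point x, -y, -z); pixel columns grow to the right and rows downward; lengths in mm; the calibration is good to about 2 mm. A picture is of the moment at which its call begins. There is no depth.
- close_job(): hands the job in, once; it reports no verdict.
Trained networks look in a picture, given as the dict that the camera call returned (one of the last four; its "shot" number tells which), for a name from the list of things; names that differ only in an ending like _2 or _b are one class to them, and where a whole thing is asked for, a point or a joint stands for the part that bears it (a point fixed in the world has none). Each returns a list of dicts, best first, with "p" (0 to 1); they miss things now and then, are a little off and sometimes report something else, mostly with a low value. They report only what shows in the picture. A call takes as long as a camera call. They do not tell look-alikes from the thing itself.
- recognise(picture, label): "bbox" ([centre column, centre row, width, height] in pixels, round what is visible of it).
- mark_of(picture, label): "location" ([row, column] in pixels: a listed point, or the origin of a listed thing).
The state is a dict: "t": time; "qpos": joint angles; "qvel": joint speeds; "joint_torque": joint torques, N m; "ee_pos": TCP position; "orientation": TCP orientation; "ft_force": force on the tool from outside, world axes, zero at the start; "moment": the same for the moment, N m; "width": finger opening in mm.
Only numpy, scipy, OpenCV 4.12 (cv2) and the standard library are available. Lean on these libraries where they do the work, as an engineer would, in place of code of your own. Each camera call takes 0.05 s, during which the arm holds its last target. There are 200 camera calls.

## Working session

There is one attempt and no reset: what is moved stays moved. The work goes in short steps, Python scripts to look and compute and a tool call to move; the robot and the scene stay as the last step left them, time stands still between calls to the robot, and variables do not carry over. Pictures are saved under pics/ and viewed, about 12 in all and at most 16, crops included, and the job is handed in when it is done.

Besides the shell and the picture viewer there is one more tool, called after "Emit:" by a JSON object that holds its "op" and its "data", one argument or row to a line. move_arm: Moves the arm, as the interface text tells. Its arguments: {"type":"object","properties":{"motion":{"type":"array"}},"required":["motion"]}

```bash
mkdir -p pics; cat > h.py <<'E'
import numpy as np, cv2
from workcell import *
def save(im,name,crop=None,s=1):
    c=im["color"][:,:,::-1]
    if crop: c=c[crop[1]:crop[3],crop[0]:crop[2]]
    cv2.imwrite("pics/"+name,cv2.resize(c,None,fx=s,fy=s,interpolation=cv2.INTER_CUBIC))
def proj(im,P):
    T=np.array(im["camera_from_world"]);p=T[:3,:3]@np.asarray(P,float)+T[:3,3]
    q=np.array(im["mtx"])@np.array([p[0],-p[1],-p[2]]);return q[:2]/q[2]
def ray(im,uv):
    T=np.array(im["camera_from_world"]);R=T[:3,:3];o=-R.T@T[:3,3]
    d=np.linalg.inv(im["mtx"])@np.array([uv[0],uv[1],1.]);d=R.T@(d*[1,-1,-1]);return o,d/np.linalg.norm(d)
def atz(im,uv,z):
    o,d=ray(im,uv);return o+d*(z-o[2])/d[2]
def tri(rs):
    A=np.zeros((3,3));b=np.zeros(3)
    for o,d in rs:
        M=np.eye(3)-np.outer(d,d);A+=M;b+=M@o
    X=np.linalg.solve(A,b);return X,[np.linalg.norm((np.eye(3)-np.outer(d,d))@(X-o)) for o,d in rs]
E
python3 - <<'E'
from h import *
print(get_obs(),tcp_to_grasp)
np.set_printoptions(precision=1,suppress=True)
ims={n:get_image(n) for n in("scene","top")}
for n,im in ims.items():
    save(im,n+"0.png",s=1.25); print(n,{k:v for k,v in im.items() if k not in("color","camera_from_world")},ray(im,(320,200)))
    for l in "bottle_center post_center objective_center tray_center base source_rack bottle_cell post_cell objective_cell".split():
        print(l,[(round(d["p"],2),np.round(d["location"][::-1],1)) for d in mark_of(im,l)][:4])
E
```

```text
{'t': 0.0, 'qpos': array([-1.30996978e+00,  4.23821177e-01,  1.63068035e+00,  8.35982856e-06,
        1.08862082e+00, -1.90114729e-02]), 'qvel': array([-0.00083339, -0.00115464,  0.00110255, -0.000866  , -0.00046352,
        0.00030309]), 'joint_torque': array([ 9.30098349e-05, -5.44633842e+01, -2.73666322e+01,  6.44117827e-02,
        2.27516529e-02, -1.47636556e-04]), 'ee_pos': array([ 172.50099154, -600.14224903,  221.91777782]), 'orientation': array([-2.50877839e+00,  1.88935682e+00,  1.88384844e-03]), 'ft_force': array([ 0.01055875,  0.39900568, -0.77059146]), 'moment': array([-0.00403227, -0.02242698,  0.0017416 ]), 'width': 87.97342131820155} 18.700000000000003
scene {'mtx': array([[383. ,   0. , 318.2],
       [  0. , 383. , 201.4],
       [  0. ,   0. ,   1. ]]), 'shot': 1} (array([ 90.8, 622.9, 588.3]), array([ 0.5, -0.6, -0.6]))
bottle_center [(0.69, array([319.8, 229.3])), (0.34, array([290.9, 277.2]))]
post_center [(0.72, array([304. , 258.6]))]
objective_center [(0.8, array([338.1, 300.1])), (0.7, array([291.1, 278.1])), (0.69, array([227.7, 266.1])), (0.55, array([261.
[... 293 characters left out ...]
. ,   0. , 323.2],
       [  0. , 442. , 208.7],
       [  0. ,   0. ,   1. ]]), 'shot': 2} (array([ 207.4,   55.6, 1242.7]), array([ 0.3,  0. , -1. ]))
bottle_center [(0.62, array([304.2, 225.5]))]
post_center [(0.45, array([280.5, 232.3]))]
objective_center [(0.62, array([250.7, 190. ])), (0.48, array([257.1, 237.1])), (0.44, array([276.2, 197.3])), (0.42, array([255.9, 269.5]))]
tray_center [(0.72, array([334., 180.]))]
base [(0.93, array([394. , 242.5]))]
source_rack [(0.7, array([279.3, 234. ])), (0.52, array([262.3, 235.7]))]
bottle_cell [(0.7, array([304.6, 227.6]))]
post_cell [(0.78, array([279.9, 234.2]))]
objective_cell [(0.72, array([282.2, 232.7])), (0.68, array([260.4, 237.3]))]
```

View pics/scene0.png

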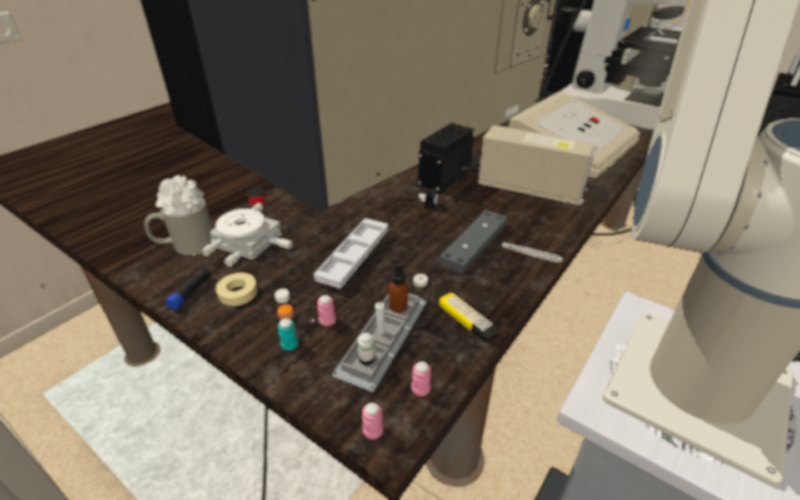

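View pics/top0.png

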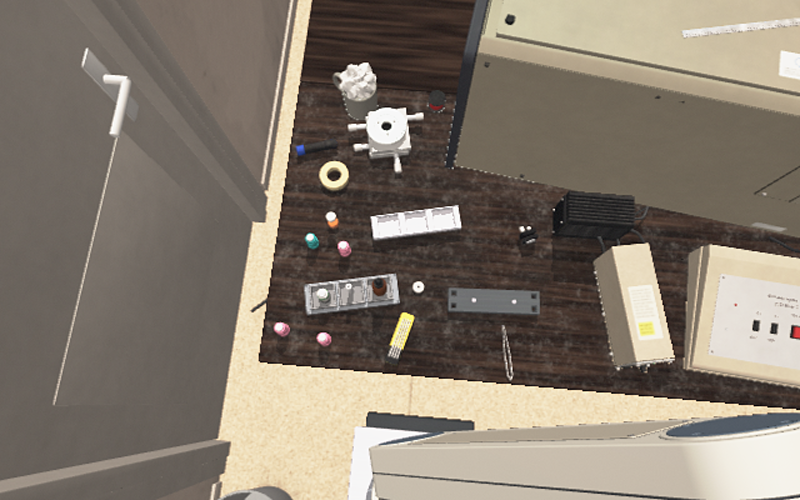

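```bash
python3 - <<'E'
from h import *
np.set_printoptions(precision=1,suppress=True)
s=get_image("scene");t=get_image("top")
def best(im,l,near=None):
    L=[np.array(d["location"][::-1]) for d in mark_of(im,l)]
    return L[0] if near is None else min(L,key=lambda x:np.hypot(*(x-near))) 
for l,ns,nt in [("bottle_center",None,None),("post_center",None,None),("objective_center",(291,278),(257,237)),("tray_center",None,None),("base",None,None),("source_rack",None,(279,234)),("bottle_cell",None,None),("post_cell",None,None),("objective_cell",None,(260,237))]:
    try:
        a=best(s,l,ns);b=best(t,l,nt);print(l,a,b,*tri([ray(s,a),ray(t,b)]))
    except Exception as e: print(l,e)
save(s,"scene_crop.png",(200,150,440,330),3.3)
save(t,"top_crop.png",(220,110,440,290),3.6)
E
```

```text
bottle_center [319.  228.4] [262.  234.1] [397.4 224.8 155.2] [np.float64(9.780239618385384), np.float64(9.780239618385469)]
post_center list index out of range
objective_center [288.8 276.9] [259.1 236.9] [425.  258.1  36.8] [np.float64(6.0791467652888205), np.float64(6.079146765288694)]
tray_center [283.6 201.3] [333.5 179.5] [612.1  64.1  16.2] [np.float64(1.7191874874409614), np.float64(1.7191874874409605)]
base [382.  193.8] [394.8 241.3] [ 443.7 -125.9    2.5] [np.float64(2.5120955907775477), np.float64(2.5120955907775935)]
source_rack [307.7 271.7] [281.4 234.4] [437.7 198.2  -6.1] [np.float64(2.3944644786704297), np.float64(2.3944644786703337)]
bottle_cell [317.4 244.2] [304.5 231.6] [453.2 134.2  12.4] [np.float64(3.3973287336478366), np.float64(3.397328733647989)]
post_cell [305.4 267. ] [283.5 235. ] [440.3 193.8   0.2] [np.float64(3.108207923548919), np.float64(3.1082079235488718)]
objective_cell [292.3 283. ] [260.2 233.6] [430.6 255.4  16.7] [np.float64(2.45801104171493), np.float64(2.4580110417150114)]
```

View crops.

The scene view (at 1.25x) shows the grey rack at about (380,340) with objective, post and bottle from left to right. The tray is at (352,252) and the dark base at (473,240). The pink and turquoise look-alikes are at (326,310), (287,333), (421,378) and (372,420). The top view agrees.

The white-tipped objective in the rack's left cell is the one I want. I'll check it in a close crop.

View pics/top_crop.png

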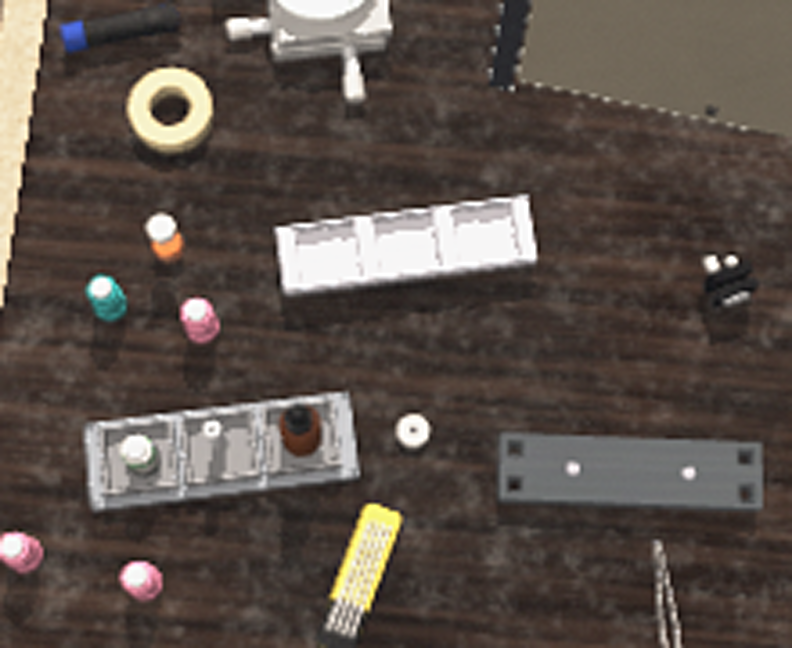

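```bash
python3 - <<'E'
from h import *
np.set_printoptions(precision=1,suppress=True)
t=get_image("top");s=get_image("scene")
# local blob outlines in top: tray (bright) & base (grey)
g=cv2.cvtColor(t["color"],cv2.COLOR_RGB2GRAY);hsv=cv2.cvtColor(t["color"],cv2.COLOR_RGB2HSV)
for nm,(x0,y0,x1,y1) in dict(tray=(288,155,378,200),base=(350,222,440,258)).items():
    print(nm,"median",np.median(g[y0:y1,x0:x1]),g[(y0+y1)//2,x0:x1:6])
for l in("tray_center","base","source_rack"):
    for im in(s,t): print(l,[(round(d["p"],2),np.round(d["bbox"],1)) for d in recognise(im,l)][:2])
E
```

```text
tray median 63.0 [ 53  64 247 190 247 244 238 246 246 248 246 246 246 247  56]
base median 65.0 [ 73  56 114 113 114 232 114 113 116 117 220 119 117 115  61]
tray_center [(0.84, array([281.1, 203. ,  57.7,  54. ]))]
tray_center [(0.83, array([331.9, 179.7,  71.5,  25.5]))]
base [(0.61, array([379.9, 192.6,  52.4,  45.1]))]
base [(0.64, array([395.2, 242.8,  74.7,  27. ]))]
source_rack [(0.57, array([303.1, 276. ,  74.3,  69.6]))]
source_rack [(0.57, array([282. , 234.7,  79.7,  32.6]))]
```

The objective in the left cell has a white tip and green ring, unlike the pink and turquoise ones, so the choice holds. Next I'll fit box models to the silhouettes in both views.

```bash
cat > fit.py <<'E'
from h import *
from scipy.optimize import minimize
def hullseg(im,roi,lo,hi,smax=60):
    x0,y0,x1,y1=roi;c=cv2.resize(im["color"][y0:y1,x0:x1],None,fx=4,fy=4,interpolation=cv2.INTER_LINEAR)
    g=cv2.cvtColor(c,cv2.COLOR_RGB2GRAY);S=cv2.cvtColor(c,cv2.COLOR_RGB2HSV)[...,1]
    m=((g>lo)&(g<hi)&(S<smax)).astype(np.uint8);m=cv2.morphologyEx(m,cv2.MORPH_OPEN,np.ones((5,5),np.uint8))
    cs,_=cv2.findContours(m,cv2.RETR_EXTERNAL,cv2.CHAIN_APPROX_NONE);k=max(cs,key=cv2.contourArea)
    return (cv2.convexHull(k)[:,0]+.5)/4-.5+[x0,y0]
def boxes(bs,p):
    c,s=np.cos(p[3]),np.sin(p[3]);out=[]
    for a,b,z0,z1 in bs:
        for X in(-a,a):
            for Y in(-b,b):
                for Z in(z0,z1): out.append([p[0]+c*X-s*Y,p[1]+s*X+c*Y,p[2]+Z])
    return out
def fit(bs,obs,p0,fixz=False):
    def cost(q):
        p=np.array([q[0],q[1],0 if fixz else q[2],q[3]/100]);t=0
        for im,h in obs:
            m=cv2.convexHull(np.array([proj(im,P) for P in boxes(bs,p)],np.float32))
            A,_=cv2.intersectConvexConvex(m,h.astype(np.float32).reshape(-1,1,2));t+=1-A/(cv2.contourArea(m)+cv2.contourArea(h.astype(np.float32))-A)
        return t
    r=minimize(cost,[p0[0],p0[1],0,p0[2]*100],method="Nelder-Mead",options=dict(initial_simplex=np.array([p0[0],p0[1],0,p0[2]*100])+np.vstack([np.zeros(4),np.diag([10,10,6,8])]),maxiter=600))
    return np.r_[r.x[:3],r.x[3]/100],r.fun
E
python3 - <<'E'
from fit import *
np.set_printoptions(precision=3,suppress=True)
s=get_image("scene");t=get_image("top")
J=dict(tray=([(27,102,12,28)],(248,165,318,237),(290,150,376,202),(110,256),(612,64,.1)),
 base=([(26,102,0,20)],(345,160,412,222),(350,222,440,258),(80,160),(444,-126,0)),
 rack=([(35,106,0,6),(27,93,6,22)],(262,225,345,315),(236,212,324,256),(90,230),(438,196,.1)))
for n,(bs,rs,rt,(lo,hi),p0) in J.items():
    hs=hullseg(s,rs,lo,hi);ht=hullseg(t,rt,lo,hi)
    print(n,hs.min(0),hs.max(0),ht.min(0),ht.max(0))
    for nm,o in(("both",[(s,hs),(t,ht)]),("top",[(t,ht)]),("scene",[(s,hs)])):
        print(" ",nm,*fit(bs,o,p0,fixz=nm!="both"))
    c=t["color"].copy()
E
```

```text
tray [250.625 174.125] [309.875 229.625] [295.875 163.625] [368.625 191.375]
  both [613.43   68.515   5.204   0.221] 0.056316323744014074
  top [615.047  67.264   3.239   0.22 ] 0.03223623794836317
  scene [617.847  65.595   3.827   0.224] 0.03848312386504993
base [352.875 168.625] [403.125 211.375] [358.125 229.375] [431.625 250.875]
  both [ 447.998 -123.001   -0.571    0.052] 0.29445085176710306
  top [ 447.786 -122.856    1.081    0.053] 0.02452041656248205
  scene [ 457.544 -145.304    6.832    0.074] 0.22917218141909435
rack [265.375 234.625] [340.125 312.625] [242.375 218.375] [319.375 251.375]
  both [437.174 200.293   4.639   0.211] 0.10806907903863705
  top [437.309 199.073   1.361   0.211] 0.030702766018933625
  scene [439.761 198.025  -1.588   0.213] 0.07158061571201402
```

```bash
python3 - <<'E'
from h import *
np.set_printoptions(precision=0,suppress=True)
s=get_image("scene");t=get_image("top")
for n,u,z in [("cab corner",(328,205),0),("box near bottom",(580,201),0),("box left bottom",(480,184),0),("stage top",(240,220),60)]: print(n,atz(s,np.array(u)/1.25,z))
# box near top corner in scene / top ; height by triangulation
for n,a,b in [("boxtop near-left",(592,150),(622,365)),("box far-left",(482,135),(596,262)),("psu",(590,172-22),(622,365)),("black",(470,128),(556,195)),("stage",(240,220),(387,126)),("cabtop?",(313,0),(470,0))]:
    print(n,*tri([ray(s,np.array(a)/1.25),ray(t,np.array(b)/1.25)]))
E
```

```text
cab corner [798. -53.   0.]
box near bottom [ 329. -421.    0.]
box left bottom [ 560. -354.    0.]
stage top [829. 164.  60.]
boxtop near-left [ 315. -355.  159.] [np.float64(1.484319898339032), np.float64(1.4843198983391057)]
box far-left [ 529. -302.  153.] [np.float64(13.357691451633714), np.float64(13.35769145163365)]
psu [ 317. -354.  158.] [np.float64(3.381871929937619), np.float64(3.3818719299376077)]
black [ 586. -223.  203.] [np.float64(47.97482017661027), np.float64(47.97482017661019)]
stage [840. 155.  50.] [np.float64(1.9879214591047252), np.float64(1.9879214591047927)]
cabtop? [810. -22. 459.] [np.float64(49.22509923170841), np.float64(49.2250992317082)]
```

Emit:
{"op": "move_arm", "data": {
  "motion": [
    [80, 130, 80, 0, 0, 0.6, 87.8],
    [80, 130, 80, 0, 0, 0.6, 87.8],
    [80, 130, 80, 0, 0, 0.6, 87.8],
    [80, 130, 80, 0, 0, 0.6, 87.8],
    [80, 130, 80, 0, 0, 0.6, 87.8]
  ]
}}

```text
t: 2.97
ee_pos: [255.2, -467.9, 306.0]
orientation: [2.959, -1.051, 0.005]
ft_force: [0.2, -1.6, 0.8]
width: 87.6
```

Emit:
{"op": "move_arm", "data": {
  "motion": [
    [80, 160, 0, 0, 0, 0.6, 87.8],
    [80, 160, 0, 0, 0, 0.6, 87.8],
    [80, 160, 0, 0, 0, 0.6, 87.8],
    [80, 160, 0, 0, 0, 0.6, 87.8],
    [80, 160, 0, 0, 0, 0.6, 87.8]
  ]
}}

```text
t: 3.38
ee_pos: [333.6, -306.6, 302.8]
orientation: [-3.138, 0.129, -0.001]
ft_force: [0.1, -0.4, 0.7]
width: 88.2
```

Emit:
{"op": "move_arm", "data": {
  "motion": [
    [100, 150, 0, 0, 0, 0.31, 87.8],
    [100, 150, 0, 0, 0, 0.31, 87.8],
    [100, 150, 0, 0, 0, 0.31, 87.8],
    [100, 150, 0, 0, 0, 0.31, 87.8],
    [100, 150, 0, 0, 0, 0.31, 87.8]
  ]
}}

```text
t: 3.8
ee_pos: [434.6, -157.1, 303.0]
orientation: [-3.122, -0.348, -0.003]
ft_force: [-0.1, -0.6, 0.1]
width: 87.9
```

Emit:
{"op": "move_arm", "data": {
  "motion": [
    [90, 150, 0, 0, 0, 0, 87.8],
    [90, 150, 0, 0, 0, 0, 87.8],
    [90, 150, 0, 0, 0, 0, 87.8],
    [90, 150, 0, 0, 0, 0, 87.8],
    [90, 150, 0, 0, 0, 0, 87.8]
  ]
}}

```text
t: 4.22
ee_pos: [525.1, -6.2, 302.9]
orientation: [-3.121, -0.348, -0.003]
ft_force: [-0.1, -0.6, -0.3]
width: 88.1
```

Emit:
{"op": "move_arm", "data": {
  "motion": [
    [90, 74, -140, 0, 0, 0, 87.8],
    [90, 74, -140, 0, 0, 0, 87.8],
    [90, 74, -140, 0, 0, 0, 87.8],
    [90, 74, -140, 0, 0, 0, 87.8],
    [90, 74, -140, 0, 0, 0, 87.8]
  ]
}}

```text
t: 4.63
ee_pos: [612.5, 64.8, 158.1]
orientation: [-3.122, -0.345, 0.007]
ft_force: [-1.5, 0.2, 0.1]
width: 87.8
```

Emit:
{"op": "move_arm", "data": {
  "motion": [
    [0, 0, -100, 0, 0, 0, 87.8],
    [0, 0, -100, 0, 0, 0, 87.8],
    [0, 0, -100, 0, 0, 0, 87.8],
    [0, 0, -100, 0, 0, 0, 87.8]
  ]
}}

```text
t: 4.97
ee_pos: [609.0, 62.8, 57.9]
orientation: [-3.123, -0.343, 0.014]
ft_force: [-0.8, 0.3, 0.0]
width: 87.6
```

```bash
python3 - <<'E'
from h import *
s=get_image("scene");t=get_image("top")
o=get_obs();print(o["ee_pos"],o["ft_force"])
a=s["color"][130:250,230:350];b=t["color"][130:220,280:400]
im=dict(color=np.hstack([cv2.resize(a,(400,400),interpolation=2),cv2.resize(b,(400,300),interpolation=2).__class__ and cv2.copyMakeBorder(cv2.resize(b,(400,300),interpolation=2),0,100,0,0,0)]))
save(im,"tray1.png")
E
```

```text
[612.54534092  63.07759254  62.5997388 ] [-0.33929216  0.04586457 -0.04703032]
```

View pics/tray1.png

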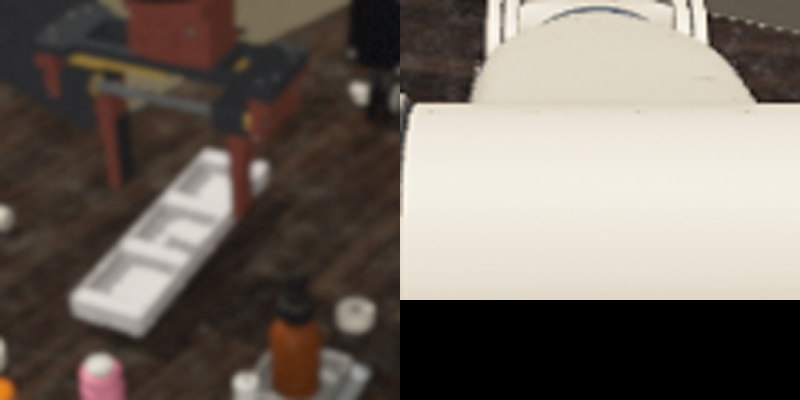

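Emit:
{"op": "move_arm", "data": {
  "motion": [
    [0, 0, 0, 0, 0, 0, 87.8],
    [0, 0, 0, 0, 0, 0, 87.8]
  ]
}}

```text
t: 5.23
ee_pos: [614.2, 63.3, 64.9]
orientation: [3.123, 0.343, 0.006]
ft_force: [0.4, 0.1, 0.8]
width: 87.8
```

```bash
python3 - <<'E'
from h import *
s=get_image("scene");o=get_obs();print(o["ee_pos"],o["orientation"])
for z in (0,):
  for nm,p in dict(tcp=o["ee_pos"],padL=o["ee_pos"]+np.array([44*.976,44*.22,0]),padR=o["ee_pos"]-np.array([44*.976,44*.22,0]),down=[615,67,28]).items(): 
    print(nm,(proj(s,p)-[230,130])*400/120)
E
```

```text
[614.08140823  63.34273434  64.81266337] [3.12266189 0.3431698  0.00569478]
tcp [175.81045549 183.10764121]
padL [122.79558364 169.41632549]
padR [230.49191956 197.22936144]
down [174.49259185 226.03135015]
```

Emit:
{"op": "move_arm", "data": {
  "motion": [
    [1, 4, -25, 0, 0, 0, 87.8],
    [1, 4, -54, 0, 0, 0, 87.8],
    [1, 4, -54, 0, 0, 0, 87.8],
    [1, 4, -54, 0, 0, 0, 87.8]
  ]
}}

```text
t: 5.62
ee_pos: [613.0, 67.2, 8.7]
orientation: [-3.123, -0.343, 0.003]
ft_force: [-0.2, -0.7, 0.9]
width: 87.8
```

Emit:
{"op": "move_arm", "data": {
  "motion": [
    [0, 0, 0, 0, 0, 0, 40],
    [0, 0, 0, 0, 0, 0, 40],
    [0, 0, 0, 0, 0, 0, 40],
    [0, 0, 0, 0, 0, 0, 40],
    [0, 0, 0, 0, 0, 0, 40]
  ]
}}

```text
t: 6.03
ee_pos: [614.1, 67.3, 9.6]
orientation: [3.123, 0.343, 0.002]
ft_force: [-0.3, -0.9, 0.3]
width: 58.1
```

Emit:
{"op": "move_arm", "data": {
  "motion": [
    [0, 0, 0, 0, 0, 0, 40],
    [0, 0, 0, 0, 0, 0, 40],
    [0, 0, 0, 0, 0, 0, 40],
    [0, 0, 0, 0, 0, 0, 40]
  ]
}}

```text
t: 6.37
ee_pos: [614.0, 67.3, 9.3]
orientation: [3.123, 0.343, 0.001]
ft_force: [-1.1, 0.0, 6.5]
width: 53.9
```

Emit:
{"op": "move_arm", "data": {
  "motion": [
    [0, 0, 15, 0, 0, 0, 40],
    [0, 0, 50, 0, 0, 0, 40],
    [0, 0, 85, 0, 0, 0, 40],
    [0, 0, 110, 0, 0, 0, 40],
    [0, 0, 110, 0, 0, 0, 40]
  ]
}}

```text
t: 6.78
ee_pos: [616.9, 67.7, 124.7]
orientation: [3.123, 0.343, 0.014]
ft_force: [1.5, -0.2, -1.7]
width: 53.8
```

Emit:
{"op": "move_arm", "data": {
  "motion": [
    [-20, -23, 0, 0, 0, -0.02, 40],
    [-50, -57, 0, 0, 0, -0.05, 40],
    [-75, -85, 0, 0, 0, -0.08, 40],
    [-95, -108, 0, 0, 0, -0.1, 40],
    [-105, -118, 0, 0, 0, -0.1, 40]
  ]
}}

```text
t: 7.2
ee_pos: [504.5, -52.5, 117.7]
orientation: [-3.136, -0.183, 0.007]
ft_force: [-0.8, 0.5, -2.8]
width: 53.9
```

Emit:
{"op": "move_arm", "data": {
  "motion": [
    [-20, -23, 0, 0, 0, -0.02, 40],
    [-40, -46, 0, 0, 0, -0.05, 40],
    [-55, -64, 0, 0, 0, -0.066, 40],
    [-61, -72, 0, 0, 0, -0.066, 40],
    [-61, -72, 0, 0, 0, -0.066, 40]
  ]
}}

```text
t: 7.62
ee_pos: [446.4, -123.6, 118.4]
orientation: [-3.14, -0.081, 0.002]
ft_force: [-0.1, -0.1, -3.0]
width: 54.0
```

```bash
python3 - <<'E'
from h import *
s=get_image("scene");t=get_image("top");o=get_obs();print(o["ee_pos"],o["orientation"],o["width"],o["ft_force"])
a=s["color"][110:250,310:450];b=t["color"][180:300,330:470]
save(dict(color=np.hstack([cv2.resize(a,(400,400),interpolation=2),cv2.copyMakeBorder(cv2.resize(b,(400,343),interpolation=2),0,57,0,0,0)])),"tray2.png")
E
```

```text
[ 448.30807495 -122.54597344  118.64953333] [-3.14037475e+00 -8.25793459e-02 -9.62330663e-04] 53.743150402583375 [ 0.33209356 -0.75901479 -3.12972132]
```

View pics/tray2.png

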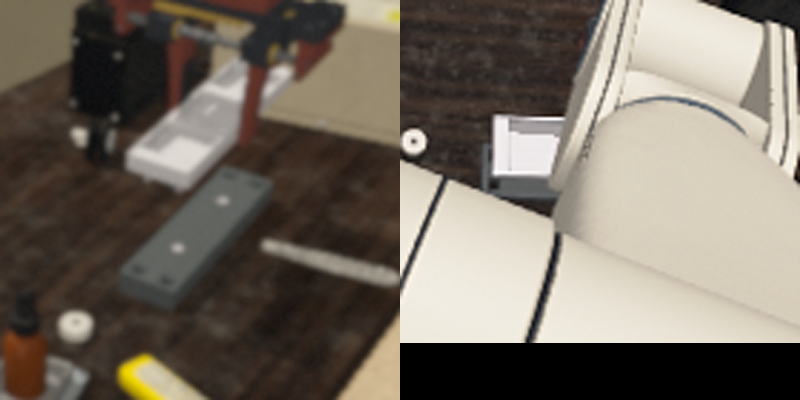

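```bash
python3 - <<'E'
from h import *
np.set_printoptions(precision=1,suppress=True)
s=get_image("scene");t=get_image("top");k=140/400
for c in [(493,115),(493,178)]: print("tray end",atz(t,(330+(c[0]-400)*k,180+c[1]*k),137.3))
print("expected end corners",[np.array([448.3,-122.5])+102*np.array([-.053,.9986])+d*np.array([.9986,.053]) for d in(27,-27)])
S=[atz(s,(310+c[0]*k,110+c[1]*k),20) for c in [(225,175),(257,185),(137,267),(170,282)]]
print("sockets",*S,"mean",np.mean(S,0)); v=S[2]+S[3]-S[0]-S[1];print("yaw",np.arctan2(-v[0],v[1]))
# socket corners in top earlier: model projection check for base (448,-123,.053)
from fit import *
for p in ([448,-123,0,.053],):
    print([ (np.round(proj(s,P)-[310,110],1)/k) for P in boxes([(14,90,20,20)],p)][::2])
# tray in scene: predicted corner positions if held centred
p=[448.3,-122.5,0,.053]
print("tray pred scene",[np.round((proj(s,P)-[310,110])/k) for P in boxes([(27,102,121.3,137.3)],p)])
g=s["color"]
save(s,"tray3.png",(340,110,420,170),8)
E
```

```text
tray end [467.8 -20.5 137.3]
tray end [410.6 -24.2 137.3]
expected end corners [array([469.9, -19.2]), array([415.9, -22.1])]
sockets [ 467.6 -208.3   20. ] [ 434.7 -210.7   20. ] [458.3 -33.3  20. ] [424.9 -32.1  20. ] mean [ 446.4 -121.1   20. ]
yaw 0.05385601159057337
[array([254.6, 182.3]), array([166.6, 279.1]), array([227.7, 173.4]), array([137.4, 268. ])]
tray pred scene [array([287.,  86.]), array([290.,  70.]), array([184., 190.]), array([186., 172.]), array([232.,  71.]), array([234.,  55.]), array([123., 169.]), array([124., 152.])]
```

View pics/tray3.png

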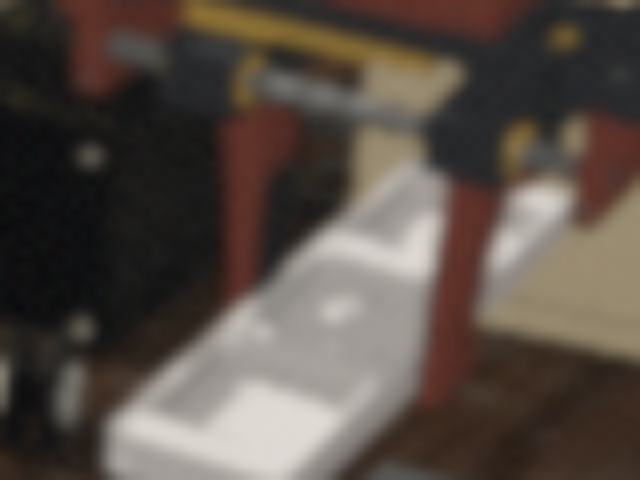

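Both views agree to about 2 mm: the base is at (447.5,-122.3) with yaw 0.053, and the held tray is centred in the jaws. The sockets tolerate about 3–4 mm, so I'll descend and watch the force.

Emit:
{"op": "move_arm", "data": {
  "motion": [
    [-1, 0, -35, 0, 0, 0, 40],
    [-1, 0, -65, 0, 0, 0, 40],
    [-1, 0, -83, 0, 0, 0, 40],
    [-1, 0, -86, 0, 0, 0, 40],
    [-1, 0, -86, 0, 0, 0, 40]
  ]
}}

```text
t: 8.23
ee_pos: [446.5, -121.8, 31.7]
orientation: [-3.14, -0.085, 0.004]
ft_force: [-0.8, -0.1, -1.9]
width: 53.8
```

Emit:
{"op": "move_arm", "data": {
  "motion": [
    [0, 0, -2, 0, 0, 0, 40],
    [0, 0, -4, 0, 0, 0, 40],
    [0, 0, -6, 0, 0, 0, 40],
    [0, 0, -7, 0, 0, 0, 40],
    [0, 0, -7, 0, 0, 0, 40]
  ]
}}

```text
t: 8.65
ee_pos: [446.9, -122.8, 26.1]
orientation: [3.14, 0.083, 0.001]
ft_force: [-0.4, 0.6, -2.2]
width: 53.8
```

Emit:
{"op": "move_arm", "data": {
  "motion": [
    [0, 0, -2, 0, 0, 0, 40],
    [0, 0, -4, 0, 0, 0, 40],
    [0, 0, -6, 0, 0, 0, 40],
    [0, 0, -7, 0, 0, 0, 40],
    [0, 0, -8, 0, 0, 0, 40]
  ]
}}

```text
t: 9.07
ee_pos: [446.5, -122.6, 17.5]
orientation: [-3.14, -0.083, 0.001]
ft_force: [-0.6, 1.1, -1.2]
width: 53.7
```

Emit:
{"op": "move_arm", "data": {
  "motion": [
    [0, 0, 0, 0, 0, 0, 66],
    [0, 0, 0, 0, 0, 0, 66],
    [0, 0, 0, 0, 0, 0, 66],
    [0, 0, 0, 0, 0, 0, 66]
  ]
}}

```text
t: 9.4
ee_pos: [446.9, -122.8, 17.8]
orientation: [3.14, 0.083, 0.001]
ft_force: [-0.3, 0.2, -0.0]
width: 65.7
```

Emit:
{"op": "move_arm", "data": {
  "motion": [
    [0, 0, 10, 0, 0, 0, 66],
    [0, 0, 40, 0, 0, 0, 66],
    [0, 0, 80, 0, 0, 0, 66],
    [0, 0, 120, 0, 0, 0, 66],
    [0, 0, 150, 0, 0, 0, 66]
  ]
}}

```text
t: 9.82
ee_pos: [447.0, -122.8, 171.1]
orientation: [3.14, 0.083, 0.004]
ft_force: [0.6, 0.1, -0.6]
width: 66.0
```

```bash
python3 - <<'E'
from fit import *
np.set_printoptions(precision=2,suppress=True)
s=get_image("scene");t=get_image("top");o=get_obs();print(o["ee_pos"],o["ft_force"])
a=s["color"][150:240,330:450];b=s["color"][190:310,250:370];c=t["color"][190:290,230:330]
f=lambda x,w,h:cv2.resize(x,(w,h),interpolation=2)
save(dict(color=np.hstack([f(a,400,300),f(b,400,300)])),"stk1.png")
h=hullseg(s,(335,150,420,225),110,256)
for l in("tray_center",): print([(d["p"],d["location"][::-1]) for d in mark_of(s,l)],proj(s,[447.5,-122.3,28]))
print(h.min(0),h.max(0),"pred",*[f2(np.array([proj(s,P) for P in boxes([(27,102,20,36)],[447.2,-122.3,0,.053])]),axis=0) for f2 in(np.min,np.max)])
print(fit([(27,102,20,36)],[(s,h)],(447,-122,.05),True))
for l in("bottle_center","post_center","objective_center"):
    for im,z in((s,57 if l[0]=="b" else 40 if l[0]=="p" else 35),(t,57 if l[0]=="b" else 40 if l[0]=="p" else 35)):
        print(l,[(round(d["p"],2),np.round(d["location"][::-1],1),atz(im,d["location"][::-1],z)) for d in mark_of(im,l)][:4])
E
```

```text
[ 449.79 -123.66  173.13] [-0.41 -0.14 -0.7 ]
[(0.82, [379.9, 186.2])] [380.05 185.62]
[351.62 162.12] [406.12 211.38] pred [351.19 162.71] [406.27 212.39]
(array([ 448.74, -125.1 ,    4.31,    0.05]), np.float64(0.04288147418242949))
bottle_center [(0.88, array([315.7, 229.9]), array([457.16, 140.14,  57.  ]))]
bottle_center [(0.55, array([303.8, 225.5]), array([458.11, 133.48,  57.  ])), (0.21, array([260.8, 236.2]), array([418.36, 247.4 ,  57.  ]))]
post_center [(0.71, array([305.1, 258.1]), array([434.9 , 205.07,  40.  ])), (0.32, array([291.5, 285.1]), array([412.3 , 274.42,  40.  ]))]
post_center [(0.46, array([277.4, 230.6]), array([441.02, 206.17,  40.  ]))]
objective_center [(0.86, array([299.3, 333.7]), array([338.83, 342.95,  35.  ])), (0.82, array([261.3, 248.5]), array([527.78, 233.4 ,  35.  ])), (0.76, array([336.2, 301.4]), array([327.16, 252.64,  35.  ])), (0.72, array([229.7, 264. ]), array([547.72, 302.52,  35.  ]))]
objective_center [(0.68, array([279.8, 233.8]), array([433.55, 199.13,  35.  ])), (0.63, array([257.9, 270.9]), array([326.22, 247.19,  35.  ])), (0.56, array([259.1, 235.5]), array([423.83, 255.91,  35.  ])), (0.54, array([275.3, 197.7]), array([536.14, 223.4 ,  35.  ]))]
```

View pics/stk1.png

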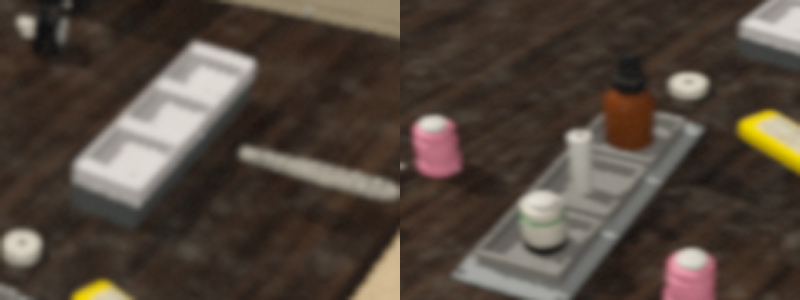

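```bash
python3 - <<'E'
from h import *
np.set_printoptions(precision=1,suppress=True)
s=get_image("scene");t=get_image("top")
for n,a,b,z in[("post",(304,244.8),(278.6,228.9),70),("obj",(292.6,270.5),(258.6,233.9),60),("bottle",(319,214),(303.1,224.4),104)]:
    print(n,*tri([ray(s,a),ray(t,b)]),atz(s,a,z),atz(t,b,z))
c,q=np.cos(.212),np.sin(.212)
for y in(64,0,-64): print("cell",437.5-q*y,198.8+c*y)
c=s["color"][205:305,255:355];d=t["color"][212:257,238:323]
f=lambda x,w,h:cv2.resize(x,(w,h),interpolation=2)
save(dict(color=np.vstack([f(c,600,600)[:390],np.zeros((4,600,3),np.uint8)])),"r1.png") if 0 else save(t,"rackt.png",(238,210,323,257),9)
save(s,"racks.png",(262,205,342,305),6)
E
```

```text
post [440.6 199.9  69. ] [np.float64(0.24112121629390218), np.float64(0.2411212162937505)] [440.1 200.8  70. ] [440.1 199.7  70. ]
obj [424.9 254.8  53.8] [np.float64(0.18967152997062087), np.float64(0.18967152997065023)] [421.2 259.1  60. ] [423.6 253.7  60. ]
bottle [452.9 133.2  97.2] [np.float64(0.5671697790525905), np.float64(0.5671697790527541)] [448.5 140.2 104. ] [451.  132.5 104. ]
cell 424.0334052190818 261.3671705050384
cell 437.5 198.8
cell 450.9665947809182 136.2328294949616
```

View pics/rackt.png

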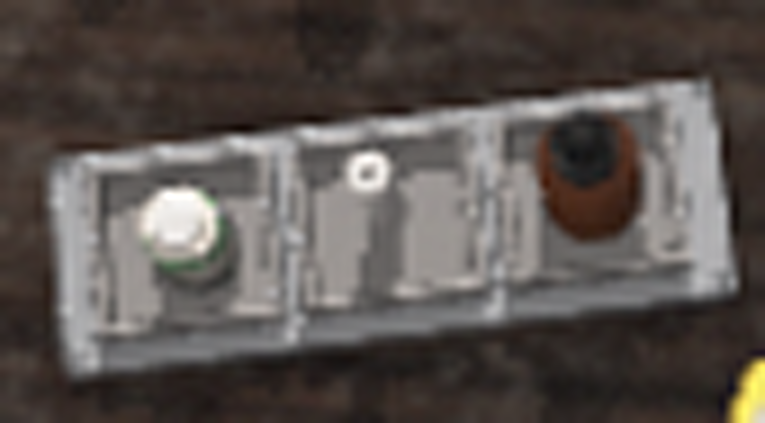

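View pics/racks.png

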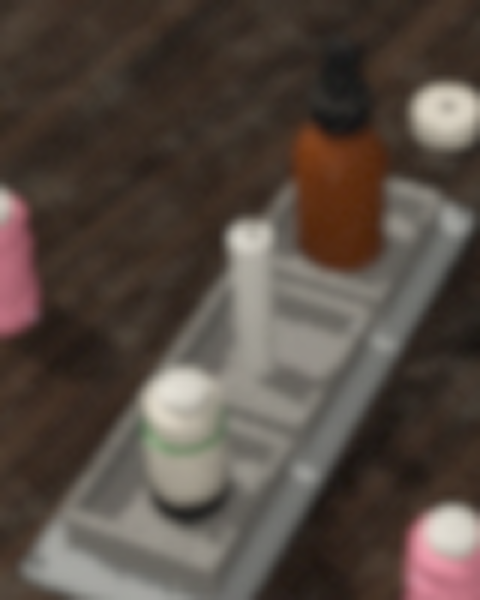

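The tray is seated flat, and its outline in the scene view matches the prediction for the stacked pose. The crops show the left cell's white, green-ringed objective at about (423,256), the post at (440,200) and the bottle at (450.5,135.5). I'll take the bottle first.

Emit:
{"op": "move_arm", "data": {
  "motion": [
    [4, 30, 0, 0, 0, 0, 66],
    [4, 70, 0, 0, 0, 0, 66],
    [4, 110, 0, 0, 0, 0, 66],
    [4, 150, 0, 0, 0, 0, 66],
    [4, 180, 0, 0, 0, 0, 66]
  ]
}}

```text
t: 10.78
ee_pos: [450.0, 59.6, 167.1]
orientation: [-3.14, -0.083, 0.002]
ft_force: [0.1, -0.1, 0.3]
width: 65.9
```

Emit:
{"op": "move_arm", "data": {
  "motion": [
    [0, 30, 0, 0, 0, 0, 66],
    [0, 58, 0, 0, 0, 0, 66],
    [0, 78, 0, 0, 0, 0, 66],
    [0, 78, 0, 0, 0, 0, 66],
    [0, 78, 0, 0, 0, 0, 66]
  ]
}}

```text
t: 11.2
ee_pos: [450.2, 135.8, 167.1]
orientation: [3.14, 0.087, -0.002]
ft_force: [0.2, -0.1, 0.2]
width: 66.2
```

```bash
python3 - <<'E'
from h import *
s=get_image("scene");o=get_obs();print(o["ee_pos"],o["orientation"])
save(s,"b1.png",(260,150,380,270),4)
E
```

```text
[450.17516969 135.05108517 167.127647  ] [ 3.13988115e+00  8.50489082e-02 -1.98030703e-03]
```

View pics/b1.png

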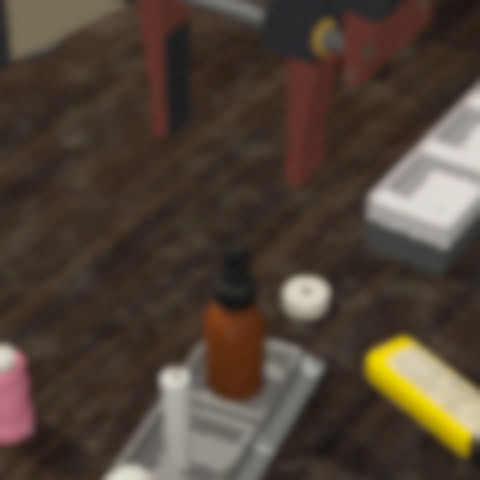

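Emit:
{"op": "move_arm", "data": {
  "motion": [
    [0, 0, -35, 0, 0, 0, 66],
    [0, 0, -70, 0, 0, 0, 66],
    [0, 0, -105, 0, 0, 0, 66],
    [0, 0, -130, 0, 0, 0, 66],
    [0, 0, -137, 0, 0, 0, 66]
  ]
}}

```text
t: 11.67
ee_pos: [448.1, 133.2, 27.4]
orientation: [3.139, 0.08, -0.01]
ft_force: [-0.2, -0.2, 0.2]
width: 66.0
```

Emit:
{"op": "move_arm", "data": {
  "motion": [
    [0, 0, 0, 0, 0, 0, 20],
    [0, 0, 0, 0, 0, 0, 20],
    [0, 0, 0, 0, 0, 0, 20],
    [0, 0, 0, 0, 0, 0, 20],
    [0, 0, 0, 0, 0, 0, 20]
  ]
}}

```text
t: 12.08
ee_pos: [451.6, 135.5, 32.0]
orientation: [-3.14, -0.083, -0.004]
ft_force: [0.7, 0.3, -0.6]
width: 36.3
```

Emit:
{"op": "move_arm", "data": {
  "motion": [
    [0, 0, 0, 0, 0, 0, 20],
    [0, 0, 0, 0, 0, 0, 20],
    [0, 0, 0, 0, 0, 0, 20],
    [0, 0, 0, 0, 0, 0, 20]
  ]
}}

```text
t: 12.42
ee_pos: [451.6, 135.6, 31.8]
orientation: [-3.14, -0.084, -0.004]
ft_force: [0.8, -0.4, 9.1]
width: 32.1
```

Emit:
{"op": "move_arm", "data": {
  "motion": [
    [0, 0, 10, 0, 0, 0, 20],
    [0, 0, 35, 0, 0, 0, 20],
    [0, 0, 65, 0, 0, 0, 20],
    [0, 0, 80, 0, 0, 0, 20],
    [0, 0, 80, 0, 0, 0, 20]
  ]
}}

```text
t: 12.83
ee_pos: [452.6, 136.0, 114.3]
orientation: [-3.139, -0.084, -0.009]
ft_force: [0.4, 0.3, -0.7]
width: 32.1
```

Emit:
{"op": "move_arm", "data": {
  "motion": [
    [-1, -20, 0, 0, 0, 0, 20],
    [-2, -55, 0, 0, 0, 0, 20],
    [-3, -90, 0, 0, 0, 0, 20],
    [-5, -125, 0, 0, 0, 0, 20],
    [-6, -160, 0, 0, 0, 0, 20]
  ]
}}

```text
t: 13.25
ee_pos: [443.6, -25.9, 110.3]
orientation: [-3.14, -0.085, 0.002]
ft_force: [-0.1, -0.7, -0.2]
width: 32.0
```

Emit:
{"op": "move_arm", "data": {
  "motion": [
    [-1, -24, 0, 0, 0, 0, 20],
    [-1, -34, 0, 0, 0, 0, 20],
    [-1, -34, -20, 0, 0, 0, 20],
    [-1, -34, -45, 0, 0, 0, 20],
    [-1, -34, -45, 0, 0, 0, 20]
  ]
}}

```text
t: 13.67
ee_pos: [441.0, -58.1, 62.7]
orientation: [-3.139, -0.082, 0.009]
ft_force: [-0.5, 0.2, -0.7]
width: 32.1
```

```bash
python3 - <<'E'
from h import *
s=get_image("scene");o=get_obs();print(o["ee_pos"],o["orientation"],o["width"])
save(s,"b2.png",(310,120,430,240),4)
E
```

```text
[441.5966339  -58.00329779  64.05643174] [-3.13938981 -0.08314857  0.00820946] 32.534982116691914
```

View pics/b2.png

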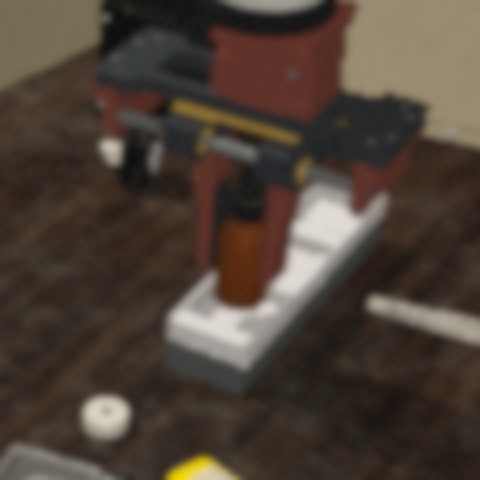

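Emit:
{"op": "move_arm", "data": {
  "motion": [
    [1, -1, -4, 0, 0, 0, 20],
    [1, -1, -9, 0, 0, 0, 20],
    [1, -1, -13, 0, 0, 0, 20],
    [1, -1, -16, 0, 0, 0, 20],
    [1, -1, -17, 0, 0, 0, 20]
  ]
}}

```text
t: 14.13
ee_pos: [444.7, -59.5, 48.6]
orientation: [3.14, 0.084, 0.0]
ft_force: [-0.3, -0.1, -0.3]
width: 32.2
```

Emit:
{"op": "move_arm", "data": {
  "motion": [
    [0, 0, -1, 0, 0, 0, 20],
    [0, 0, -2, 0, 0, 0, 20],
    [0, 0, -3, 0, 0, 0, 20]
  ]
}}

```text
t: 14.38
ee_pos: [444.8, -59.7, 45.8]
orientation: [3.14, 0.083, 0.001]
ft_force: [0.9, 0.8, 9.6]
width: 32.4
```

Emit:
{"op": "move_arm", "data": {
  "motion": [
    [0, 0, 0, 0, 0, 0, 60],
    [0, 0, 0, 0, 0, 0, 60],
    [0, 0, 0, 0, 0, 0, 60],
    [0, 0, 0, 0, 0, 0, 60],
    [0, 0, 0, 0, 0, 0, 60]
  ]
}}

```text
t: 14.8
ee_pos: [444.6, -59.7, 45.7]
orientation: [3.14, 0.083, 0.0]
ft_force: [-0.1, -0.3, -0.2]
width: 59.2
```

Emit:
{"op": "move_arm", "data": {
  "motion": [
    [0, 0, 25, 0, 0, 0, 60],
    [0, 0, 60, 0, 0, 0, 60],
    [0, 0, 90, 0, 0, 0, 60],
    [0, 30, 90, 0, 0, 0, 60],
    [0, 70, 90, 0, 0, 0, 60]
  ]
}}

```text
t: 15.22
ee_pos: [446.5, 9.4, 137.8]
orientation: [3.14, 0.076, 0.008]
ft_force: [0.8, 0.1, -0.0]
width: 60.3
```

Emit:
{"op": "move_arm", "data": {
  "motion": [
    [-1, 40, 0, 0, 0, 0, 60],
    [-2, 80, 0, 0, 0, 0, 60],
    [-3, 120, 0, 0, 0, 0, 60],
    [-4, 160, 0, 0, 0, 0, 60],
    [-5, 190, 0, 0, 0, 0, 60]
  ]
}}

```text
t: 15.63
ee_pos: [439.3, 203.1, 135.9]
orientation: [-3.14, -0.085, -0.001]
ft_force: [0.5, 0.2, -0.6]
width: 59.9
```

Emit:
{"op": "move_arm", "data": {
  "motion": [
    [0, 0, -10, 0, 0, 0, 60],
    [0, 0, -30, 0, 0, 0, 60],
    [0, 0, -50, 0, 0, 0, 60],
    [0, 0, -50, 0, 0, 0, 60],
    [0, 0, -50, 0, 0, 0, 60]
  ]
}}

```text
t: 16.05
ee_pos: [438.6, 199.5, 84.9]
orientation: [3.139, 0.083, -0.005]
ft_force: [-0.2, -0.0, 0.7]
width: 60.0
```

```bash
python3 - <<'E'
from h import *
s=get_image("scene");o=get_obs();print(o["ee_pos"],o["orientation"],o["width"],o["ft_force"])
save(s,"p1.png",(250,140,410,290),4)
E
```

```text
[439.48967667 199.83346878  85.72724728] [ 3.14009313e+00  8.25263972e-02 -1.48078485e-03] 60.22120332467198 [0.85745695 0.19426304 0.25186641]
```

View pics/p1.png

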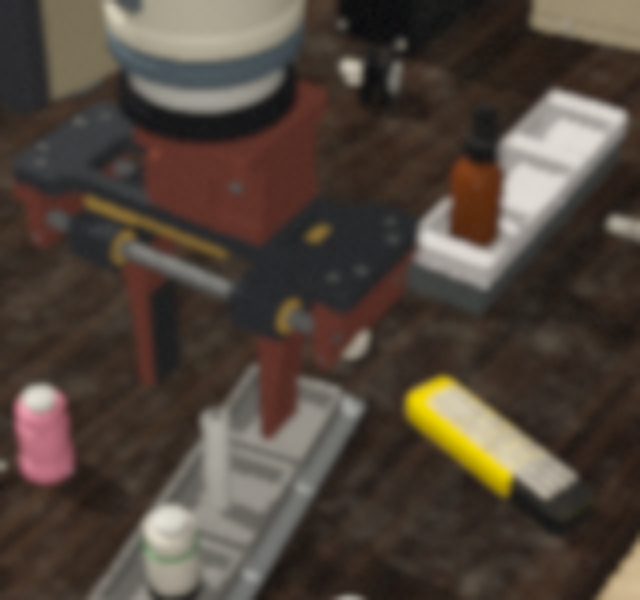

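Emit:
{"op": "move_arm", "data": {
  "motion": [
    [0, 0, -25, 0, 0, 0, 60],
    [0, 0, -45, 0, 0, 0, 60],
    [0, 0, -56, 0, 0, 0, 60],
    [0, 0, -56, 0, 0, 0, 40],
    [0, 0, -56, 0, 0, 0, 5]
  ]
}}

```text
t: 16.52
ee_pos: [439.8, 200.2, 30.1]
orientation: [3.14, 0.083, -0.0]
ft_force: [-0.5, 0.5, 0.2]
width: 49.9
```

Emit:
{"op": "move_arm", "data": {
  "motion": [
    [0, 0, 0, 0, 0, 0, 5],
    [0, 0, 0, 0, 0, 0, 5],
    [0, 0, 0, 0, 0, 0, 5],
    [0, 0, 0, 0, 0, 0, 5],
    [0, 0, 0, 0, 0, 0, 5]
  ]
}}

```text
t: 16.93
ee_pos: [439.9, 200.5, 30.2]
orientation: [-3.14, -0.083, -0.001]
ft_force: [0.1, -0.6, 0.1]
width: 16.5
```

Emit:
{"op": "move_arm", "data": {
  "motion": [
    [0, 0, 0, 0, 0, 0, 5],
    [0, 0, 0, 0, 0, 0, 5],
    [0, 0, 0, 0, 0, 0, 5],
    [0, 0, 0, 0, 0, 0, 5],
    [0, 0, 0, 0, 0, 0, 5]
  ]
}}

```text
t: 17.35
ee_pos: [439.9, 200.4, 30.0]
orientation: [-3.14, -0.083, -0.001]
ft_force: [-0.3, 0.8, 6.6]
width: 12.4
```

Emit:
{"op": "move_arm", "data": {
  "motion": [
    [0, 0, 10, 0, 0, 0, 5],
    [0, 0, 45, 0, 0, 0, 5],
    [0, 0, 80, 0, 0, 0, 5],
    [0, 0, 115, 0, 0, 0, 5],
    [0, 0, 130, 0, 0, 0, 5]
  ]
}}

```text
t: 17.77
ee_pos: [441.0, 200.9, 163.9]
orientation: [-3.139, -0.083, -0.007]
ft_force: [0.3, 0.1, -0.3]
width: 11.9
```

Emit:
{"op": "move_arm", "data": {
  "motion": [
    [1, -30, 0, 0, 0, 0, 5],
    [2, -65, 0, 0, 0, 0, 5],
    [3, -102, 0, 0, 0, 0, 5],
    [4, -140, 0, 0, 0, 0, 5],
    [4, -178, 0, 0, 0, 0, 5]
  ]
}}

```text
t: 18.18
ee_pos: [443.2, 20.9, 160.2]
orientation: [3.14, 0.085, 0.001]
ft_force: [0.6, 0.4, -1.4]
width: 12.1
```

Emit:
{"op": "move_arm", "data": {
  "motion": [
    [1, -38, 0, 0, 0, 0, 5],
    [2, -76, 0, 0, 0, 0, 5],
    [3, -112, 0, 0, 0, 0, 5],
    [3, -135, 0, 0, 0, 0, 5],
    [3, -145, 0, 0, 0, 0, 5]
  ]
}}

```text
t: 18.6
ee_pos: [446.4, -125.3, 160.1]
orientation: [3.14, 0.079, 0.001]
ft_force: [0.6, 0.2, -1.5]
width: 12.2
```

Emit:
{"op": "move_arm", "data": {
  "motion": [
    [0, 0, -30, 0, 0, 0, 5],
    [0, 0, -65, 0, 0, 0, 5],
    [0, 0, -95, 0, 0, 0, 5],
    [0, 0, -105, 0, 0, 0, 5],
    [0, 0, -105, 0, 0, 0, 5]
  ]
}}

```text
t: 19.02
ee_pos: [444.7, -121.6, 52.8]
orientation: [-3.139, -0.084, 0.008]
ft_force: [-0.5, 0.6, -1.3]
width: 12.3
```

Emit:
{"op": "move_arm", "data": {
  "motion": [
    [0, 0, -3, 0, 0, 0, 5],
    [0, 0, -6, 0, 0, 0, 5],
    [0, 0, -8, 0, 0, 0, 5],
    [0, 0, -8, 0, 0, 0, 5]
  ]
}}

```text
t: 19.35
ee_pos: [447.3, -122.7, 47.5]
orientation: [3.14, 0.084, 0.003]
ft_force: [0.1, 0.1, -0.8]
width: 12.1
```

Emit:
{"op": "move_arm", "data": {
  "motion": [
    [0, 0, -1, 0, 0, 0, 5],
    [0, 0, -2, 0, 0, 0, 5],
    [0, 0, -3, 0, 0, 0, 5]
  ]
}}

```text
t: 19.6
ee_pos: [446.9, -122.8, 44.0]
orientation: [3.14, 0.083, 0.001]
ft_force: [0.5, -0.1, -0.1]
width: 11.9
```

Emit:
{"op": "move_arm", "data": {
  "motion": [
    [0, 0, -0.5, 0, 0, 0, 5],
    [0, 0, -1, 0, 0, 0, 5]
  ]
}}

```text
t: 19.77
ee_pos: [447.0, -122.8, 43.8]
orientation: [3.14, 0.083, 0.001]
ft_force: [-4.6, 0.7, 26.3]
width: 12.4
```

```bash
python3 - <<'E'
from h import *
s=get_image("scene");o=get_obs();print(o["ee_pos"],o["orientation"],o["width"],o["ft_force"])
save(s,"p2.png",(310,130,430,230),5)
E
```

```text
[ 447.04382512 -122.80689078   43.86133428] [3.14021880e+00 8.32217172e-02 1.23857035e-03] 12.097467410342945 [-2.92030117  0.06903218 17.07533135]
```

View pics/p2.png

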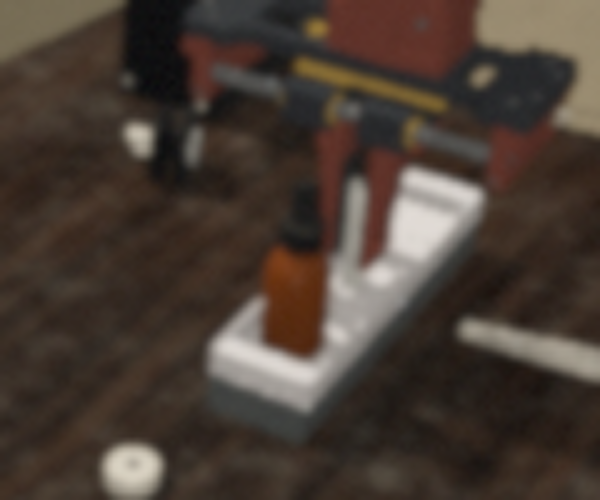

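Emit:
{"op": "move_arm", "data": {
  "motion": [
    [0, 0, 0.5, 0, 0, 0, 55],
    [0, 0, 0.5, 0, 0, 0, 55],
    [0, 0, 0.5, 0, 0, 0, 55],
    [0, 0, 0.5, 0, 0, 0, 55],
    [0, 0, 0.5, 0, 0, 0, 55]
  ]
}}

```text
t: 20.23
ee_pos: [446.6, -122.7, 43.0]
orientation: [-3.14, -0.083, 0.0]
ft_force: [-0.5, 0.5, 0.7]
width: 42.0
```

Emit:
{"op": "move_arm", "data": {
  "motion": [
    [0, 0, 20, 0, 0, 0, 55],
    [0, 0, 60, 0, 0, 0, 55],
    [0, 0, 100, 0, 0, 0, 55],
    [0, 0, 110, 0, 0, 0, 55],
    [-2, 40, 110, 0, 0, 0, 55]
  ]
}}

```text
t: 20.65
ee_pos: [448.6, -86.8, 156.7]
orientation: [3.137, 0.075, 0.014]
ft_force: [2.0, 0.5, 0.3]
width: 55.2
```

Emit:
{"op": "move_arm", "data": {
  "motion": [
    [-2, 40, 0, 0, 0, 0, 55],
    [-4, 80, 0, 0, 0, 0, 55],
    [-6, 120, 0, 0, 0, 0, 55],
    [-9, 160, 0, 0, 0, 0, 55],
    [-12, 200, 0, 0, 0, 0, 55]
  ]
}}

```text
t: 21.07
ee_pos: [432.0, 119.1, 152.9]
orientation: [3.14, 0.083, -0.0]
ft_force: [1.0, -0.1, -0.2]
width: 55.1
```

Emit:
{"op": "move_arm", "data": {
  "motion": [
    [-2, 40, 0, 0, 0, 0, 55],
    [-4, 80, 0, 0, 0, 0, 55],
    [-7, 115, 0, 0, 0, 0, 55],
    [-10, 138, -30, 0, 0, 0, 55],
    [-10, 138, -60, 0, 0, 0, 55]
  ]
}}

```text
t: 21.48
ee_pos: [424.1, 260.2, 93.7]
orientation: [-3.137, -0.089, -0.009]
ft_force: [0.2, -0.3, -0.7]
width: 54.8
```

Emit:
{"op": "move_arm", "data": {
  "motion": [
    [0, 0, 0, 0, 0, 0, 55],
    [0, 0, 0, 0, 0, 0, 55],
    [0, 0, 0, 0, 0, 0, 55]
  ]
}}

```text
t: 21.73
ee_pos: [422.8, 254.9, 93.7]
orientation: [3.14, 0.082, -0.001]
ft_force: [0.1, -0.5, 0.3]
width: 55.1
```

```bash
python3 - <<'E'
from h import *
s=get_image("scene");o=get_obs();print(o["ee_pos"],o["orientation"],o["width"],o["ft_force"])
save(s,"o1.png",(240,130,400,300),4.4/1.25)
print((proj(s,o["ee_pos"])-[240,130])*3.52,(proj(s,[423,256,58])-[240,130])*3.52)
E
```

```text
[423.37132372 255.00644567  94.29268821] [-3.13997516e+00 -8.15855307e-02 -1.78552503e-03] 55.246945945577366 [-0.84456751 -0.89654263 -0.55056637]
[184.28034329 441.75356049] [186.53834194 492.14084942]
```

View pics/o1.png

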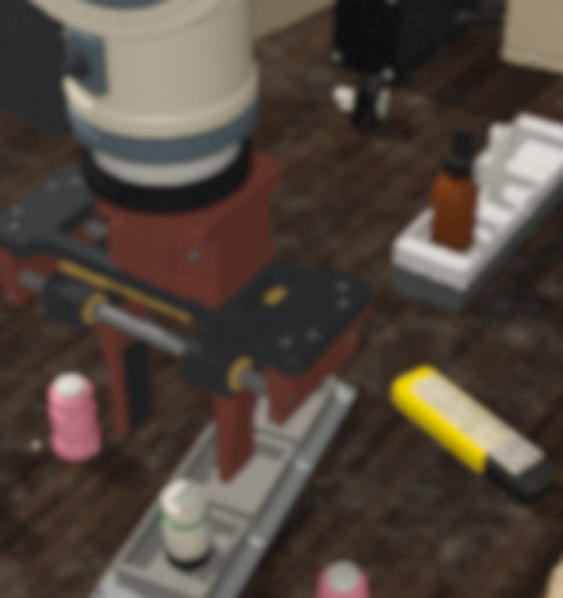

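Emit:
{"op": "move_arm", "data": {
  "motion": [
    [0, 0, -30, 0, 0, 0, 55],
    [0, 0, -55, 0, 0, 0, 55],
    [0, 0, -67.5, 0, 0, 0, 55],
    [0, 0, -67.5, 0, 0, 0, 55],
    [0, 0, -67.5, 0, 0, 0, 12]
  ]
}}

```text
t: 22.2
ee_pos: [423.4, 255.0, 26.6]
orientation: [-3.14, -0.081, -0.001]
ft_force: [0.6, -0.1, -0.1]
width: 51.3
```

Emit:
{"op": "move_arm", "data": {
  "motion": [
    [0, 0, 0, 0, 0, 0, 12],
    [0, 0, 0, 0, 0, 0, 12],
    [0, 0, 0, 0, 0, 0, 12],
    [0, 0, 0, 0, 0, 0, 12],
    [0, 0, 0, 0, 0, 0, 12]
  ]
}}

```text
t: 22.62
ee_pos: [423.3, 255.6, 26.5]
orientation: [-3.14, -0.083, -0.002]
ft_force: [0.2, -0.9, 7.4]
width: 24.4
```

Emit:
{"op": "move_arm", "data": {
  "motion": [
    [0, 0, 0, 0, 0, 0, 12],
    [0, 0, 0, 0, 0, 0, 12],
    [0, 0, 0, 0, 0, 0, 12]
  ]
}}

```text
t: 22.87
ee_pos: [423.3, 255.7, 26.6]
orientation: [-3.14, -0.083, -0.002]
ft_force: [-0.9, -0.4, 8.3]
width: 24.4
```

Emit:
{"op": "move_arm", "data": {
  "motion": [
    [0, 0, 10, 0, 0, 0, 12],
    [0, 0, 45, 0, 0, 0, 12],
    [0, 0, 80, 0, 0, 0, 12],
    [0, 0, 115, 0, 0, 0, 12],
    [0, 0, 134, 0, 0, 0, 12]
  ]
}}

```text
t: 23.28
ee_pos: [423.5, 255.9, 163.6]
orientation: [-3.139, -0.083, -0.005]
ft_force: [0.9, 1.3, -1.5]
width: 24.1
```

Emit:
{"op": "move_arm", "data": {
  "motion": [
    [2, -30, 0, 0, 0, 0, 12],
    [4, -65, 0, 0, 0, 0, 12],
    [6, -102, 0, 0, 0, 0, 12],
    [8, -140, 0, 0, 0, 0, 12],
    [10, -178, 0, 0, 0, 0, 12]
  ]
}}

```text
t: 23.7
ee_pos: [432.1, 75.9, 160.3]
orientation: [-3.14, -0.085, -0.001]
ft_force: [0.6, -0.6, -0.9]
width: 24.2
```

Emit:
{"op": "move_arm", "data": {
  "motion": [
    [2, -38, 0, 0, 0, 0, 12],
    [5, -76, 0, 0, 0, 0, 12],
    [8, -114, 0, 0, 0, 0, 12],
    [11, -152, 0, 0, 0, 0, 12],
    [13, -190, 0, 0, 0, 0, 12]
  ]
}}

```text
t: 24.12
ee_pos: [445.3, -114.5, 160.4]
orientation: [3.14, 0.083, 0.001]
ft_force: [0.4, 0.3, -1.0]
width: 24.1
```

Emit:
{"op": "move_arm", "data": {
  "motion": [
    [2, -38, 0, 0, 0, 0, 12],
    [4, -64, 0, 0, 0, 0, 12],
    [4.5, -73.5, 0, 0, 0, 0, 12],
    [4.5, -73.5, 0, 0, 0, 0, 12],
    [4.5, -73.5, -20, 0, 0, 0, 12]
  ]
}}

```text
t: 24.53
ee_pos: [451.9, -186.7, 142.2]
orientation: [3.139, 0.081, 0.008]
ft_force: [1.7, 0.2, -0.8]
width: 24.0
```

Emit:
{"op": "move_arm", "data": {
  "motion": [
    [0, 0, -30, 0, 0, 0, 12],
    [0, 0, -65, 0, 0, 0, 12],
    [0, 0, -85, 0, 0, 0, 12],
    [0, 0, -92, 0, 0, 0, 12],
    [0, 0, -92, 0, 0, 0, 12]
  ]
}}

```text
t: 24.95
ee_pos: [448.8, -184.2, 46.4]
orientation: [-3.138, -0.085, 0.006]
ft_force: [0.8, -0.4, -1.4]
width: 23.9
```

Emit:
{"op": "move_arm", "data": {
  "motion": [
    [0, 0, -2, 0, 0, 0, 12],
    [0, 0, -4, 0, 0, 0, 12],
    [0, 0, -5, 0, 0, 0, 12],
    [0, 0, -5, 0, 0, 0, 12]
  ]
}}

```text
t: 25.28
ee_pos: [450.8, -186.3, 43.6]
orientation: [3.14, 0.083, 0.003]
ft_force: [0.2, -0.7, -0.3]
width: 23.9
```

Emit:
{"op": "move_arm", "data": {
  "motion": [
    [0, 0, -0.7, 0, 0, 0, 12],
    [0, 0, -1.4, 0, 0, 0, 12],
    [0, 0, -2, 0, 0, 0, 12],
    [0, 0, -2, 0, 0, 0, 12]
  ]
}}

```text
t: 25.62
ee_pos: [450.1, -186.2, 40.7]
orientation: [3.14, 0.083, 0.0]
ft_force: [-0.3, 0.7, -1.9]
width: 23.9
```

Emit:
{"op": "move_arm", "data": {
  "motion": [
    [0, 0, -0.5, 0, 0, 0, 12],
    [0, 0, -0.5, 0, 0, 0, 12]
  ]
}}

```text
t: 25.78
ee_pos: [450.1, -186.2, 40.6]
orientation: [3.14, 0.083, -0.0]
ft_force: [-1.7, 0.8, 5.4]
width: 24.1
```

Emit:
{"op": "move_arm", "data": {
  "motion": [
    [0, 0, -0.5, 0, 0, 0, 12],
    [0, 0, -0.5, 0, 0, 0, 12]
  ]
}}

```text
t: 25.95
ee_pos: [450.2, -186.3, 40.5]
orientation: [3.14, 0.083, 0.0]
ft_force: [-2.8, 0.6, 11.4]
width: 24.2
```

Floor contact. I'll release, retreat upwards and clear, then look.

Emit:
{"op": "move_arm", "data": {
  "motion": [
    [0, 0, 0.8, 0, 0, 0, 50],
    [0, 0, 0.8, 0, 0, 0, 50],
    [0, 0, 0.8, 0, 0, 0, 50],
    [0, 0, 0.8, 0, 0, 0, 50],
    [0, 0, 0.8, 0, 0, 0, 50]
  ]
}}

```text
t: 26.37
ee_pos: [450.1, -186.2, 40.4]
orientation: [-3.14, -0.083, 0.0]
ft_force: [0.5, -0.4, -0.1]
width: 49.5
```

Emit:
{"op": "move_arm", "data": {
  "motion": [
    [0, 0, 25, 0, 0, 0, 50],
    [0, 0, 65, 0, 0, 0, 50],
    [0, 0, 105, 0, 0, 0, 50],
    [0, 0, 145, 0, 0, 0, 50],
    [0, 0, 180, 0, 0, 0, 50]
  ]
}}

```text
t: 26.78
ee_pos: [450.1, -186.1, 222.8]
orientation: [3.14, 0.083, 0.001]
ft_force: [0.5, -0.7, -0.7]
width: 49.5
```

Emit:
{"op": "move_arm", "data": {
  "motion": [
    [0, 40, 0, 0, 0, 0, 50],
    [0, 80, 0, 0, 0, 0, 50],
    [0, 120, 0, 0, 0, 0, 50],
    [0, 160, 0, 0, 0, 0, 50],
    [0, 200, 0, 0, 0, 0, 50]
  ]
}}

```text
t: 27.2
ee_pos: [449.6, 15.5, 220.6]
orientation: [-3.141, -0.082, -0.001]
ft_force: [1.6, -0.4, 0.0]
width: 50.2
```

Emit:
{"op": "move_arm", "data": {
  "motion": [
    [0, 40, 0, 0, 0, 0, 50],
    [0, 80, 0, 0, 0, 0, 50],
    [0, 120, 0, 0, 0, 0, 50],
    [0, 120, 0, 0, 0, 0, 50],
    [0, 120, 0, 0, 0, 0, 50]
  ]
}}

```text
t: 27.62
ee_pos: [449.7, 135.6, 220.3]
orientation: [3.14, 0.09, -0.001]
ft_force: [0.2, -0.9, -0.9]
width: 49.9
```

```bash
python3 - <<'E'
from h import *
s=get_image("scene");t=get_image("top");o=get_obs();print(o["ee_pos"],o["ft_force"],o["t"])
f=lambda x,w,h:cv2.resize(x,(w,h),interpolation=2)
save(dict(color=np.hstack([f(s["color"][130:230,330:430],400,400),f(t["color"][200:270,350:440],400,311).__class__ and cv2.copyMakeBorder(f(t["color"][200:270,350:440],400,311),0,89,0,0,0)])),"fin.png")
E
```

```text
[449.77206035 133.37376964 220.20170983] [ 0.06049199 -0.20447278  0.18015081] 27.7167
```

View pics/fin.png

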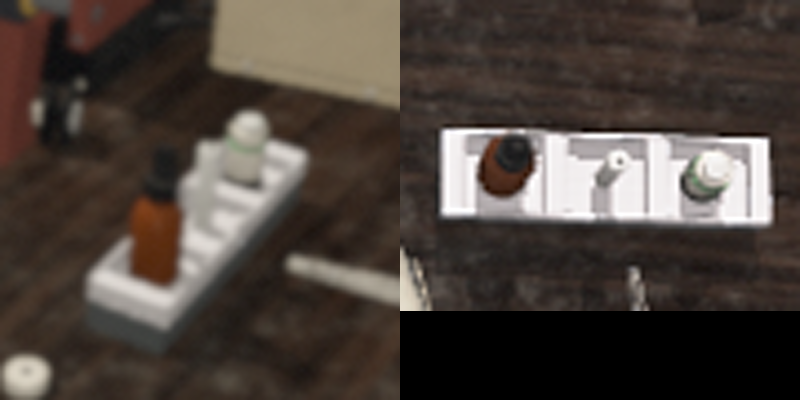

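The bottle (left), post (middle) and objective (right) stand upright in their wells, and the tray is flat on the base. I'll hand it in.

```bash
python3 -c "
from workcell import *
print(close_job())"
```

```text
the job is handed in; nothing more can be done
None
```

The job is done and handed in at about 28 s. I stacked the tray on the docking base first. Then I moved the bottle to the left well, the post to the middle well and the objective to the right well, which reverses the rack order.

**Last checks:**
- Both cameras showed all three things upright, one to a well, with the arm clear. I judged this by eye and did not re-measure their positions.
- The tray's pins slid in without resistance. Its outline in the scene view right after stacking matched the seated pose to about 1 px.
- Each thing was lowered until the wrist force rose, at 14 mm above its pickup height for the bottle, post and objective, as expected. The highest force I read was 26 N, briefly, when the post touched down.

**Disagreements:**
- The two cameras differed by 1–7 mm on some positions (about 7 mm for the bottle). Single-view silhouette fits were less reliable: the base fit in the scene view failed, so I used its sockets instead. The tray fit with height left free came out about 5 mm high.
- The networks sometimes marked the wrong thing, so I checked every target against the pictures.

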